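# Clear the jam jar into the drawer, then lift the small bun with the tongs

### The arm

A 7-joint arm with a two-finger parallel gripper is mounted at the origin on the work surface. World frame = base frame: x ahead of the robot, y to its left, z up, the work surface at z = 0. Lengths are in m, angles in rad, forces in N, time in s.
With the tool pointing down it reaches from about 0.425 to 0.95 m from the base axis. Payload 16.7 kg.
Tool frame: the origin (TCP) lies on the front face of the gripper's body, between the roots of the fingers; the fingertips stand 97 mm ahead of it and the grasp point (between the pads) lies 78 mm ahead of it; z points along the fingers, y is the direction in which the jaws open and shut (so a half turn about z gives the same grasp; the last joint's range is limited). The gripper opens to 94 mm and grips with 3 to 60 N. Pads are 16 mm wide; open, the fingers measure 119 mm over their backs; the gripper's body (75 mm by 177 mm) begins 78 mm behind the grasp point.
Start: joints at [-1.486, 0.426, 0.074, 1.606, -0.034, 1.111, -0.067], TCP at [0.156, 0.657, 0.303] pointing down, gripper open.
Joint ranges: [-2.85, 2.85], [-0.5, 2.14], [-1.23, 1.37], [0.21, 2.46], [-1.02, 4.16], [0.16, 2.05], [-2.73, 2.73]. Speed limits (rad/s): [1.89, 1.89, 2.39, 2.39, 3.01, 3.01, 3.01].

### API

Orientations are given as a 3x3 rotation matrix whose columns are the frame's x, y, z axes.
In Python, from cell import env gives the robot as it stands. The module is installed in compiled form; this text tells all that it offers.
- The arm moves only by the shell command python3 -m creep 'ROWS' [FORCE]. ROWS is JSON, a list that holds one entry, the list of rows, each a list of 5 numbers: the closure, from 0 (fully open) to 1 (shut), then the shift along the tool's x, y, z in cm, then the turn about the tool's z in rad. In form: [[[claw, dx, dy, dz, turn], ...]]. A call has 1 to 12 rows; each row is the pose to reach, as a shift and turn from the pose measured when the call began, along the tool's axes at that moment; what a row does not reach only later rows make up. A row lasts 1/10 s, in which the tool goes at most 50 mm and 8.59 degrees, less where a joint would pass 70% of its speed; a pose out of reach is approached as far as the arm can. A call with a gripper value outside its range is refused whole. The fingers move at their own pace and stop on an object; FORCE is the grip in N (left out, the last holds). Time passes only in rows, so rows that repeat a pose let the fingers close. It gives the time, the measured TCP pose, the force and the opening at its end, in the units of the state.
- env.observe(): the state, without advancing time (a new reading comes with each control period).
- env.capture(name): name is "scene" or "top" or "wrist"; returns a dict with "frame" (420x560x3 uint8, blue, green, red), "intrinsics" (3x3 intrinsics, pixels), "k1" (the pictures are not rectified: a ray, as slopes to the right and down, at radius r is drawn at 1 + k1 r^2 times it, then the intrinsics apply), "world_to_cam" (4x4, takes a point from world to camera coordinates); the wrist camera has in their place "mount" (4x4, takes a point from camera to tool coordinates, whose origin is the TCP and whose axes are the flange's). Camera axes: x right, y up, looking along -z (the intrinsics and any distortion apply to the point x, -y, -z); pixel columns grow to the right and rows downward; lengths in m; the calibration is good to about 2 mm. A picture is of the moment at which its call begins: read the wrist's pose just before it. There is no depth.
- env.job_done(): hands the job in, once; it reports no verdict.
The state is a dict: "t": time; "qpos": joint angles; "qd": joint speeds; "joint_efforts": joint torques, N m; "eef_pos": TCP position; "orientation": TCP orientation; "ft_force": force on the tool from outside, world axes, zero at the start; "moment": the same for the moment, N m; "grip_width": finger opening in m.
Only numpy, scipy, OpenCV 4.12 (cv2) and the standard library are available. Lean on these libraries where they do the work, as an engineer would, in place of code of your own. Each camera call takes 0.05 s, during which the arm holds its last target.

### The job

Get the bread board ready and pull a tasting sample from it: first put the squat jam jar that stands in front of the smallest bun away into the open drawer and slide the drawer fully shut. Then grip the kitchen tongs, close their tips on the smallest round bun and lift it at least 10 cm clear of the board; touch the bun only with the tongs, leave the other breads and goods where they are, and finish still holding the bun up in the tongs.

Things in the scene. Friction and masses are not known exactly. Their poses are not given: they have to be found in the camera images.
- jam_jar: Squat upright jam jar, dark red with a black lid, 48 mm in diameter and 52 mm tall, about 130 g, standing on the bread board 78 to 90 mm nearer to the robot than the smallest bun. Origin: centre of its underside.
- unit: Fixed grey drawer unit on the table, on the robot's left, 240 mm deep (x), 240 mm wide (y), 105 mm high, with one drawer that slides out along the unit's own -x (roughly towards the robot). Origin: centre of its underside; at yaw 0 its front faces -x. The top board's front edge lies at x = -105 mm in the unit's frame.
- unit_drawer0 (a joint): How far the drawer stands open, m: 0 fully shut, it starts 0.12 to 0.15 open, end stop 0.165. It slides with about 1 N of friction and stays where it is left; pushing the handle or front along the unit's +x shuts it.
- drawer_in (a point): Centre of the drawer's inner floor, 22 mm above the table, moving with the drawer; axes as the unit's. The inside reaches from -97 to +97 mm in x and -99 to +99 mm in y; its walls rise 61 mm (front panel 72 mm) above this floor. Only its front part, about as long as the drawer is open, sticks out from under the unit's top, whose underside is 71 mm above this floor.
- unit_drawer0_handle (a point): Middle of the drawer's steel bar handle: a horizontal bar along the unit's y, 120 mm long, about 10 mm thick, 35 mm in front of the drawer's front, 67 mm above the table.
- board: Fixed wooden bread board, 260 mm (x) by 320 mm (y), 14 mm thick. Origin: centre of its underside. Three breads stand on it in a row about 105 mm apart along its y, in any order; the jam jar stands in front of the smallest.
- bun: The smallest bread: a round domed brown bun, 48 mm in diameter, 36 mm tall, with upright sides from 6 to 20 mm above its underside, about 45 g. Origin: centre of its underside.
- tongs: Kitchen tongs, steel with black rubber grip plates, 218 mm long, about 110 g, lying flat and open on the table on the robot's right. Origin: on the table midway between the grip plates; +x points along the tongs to their tips. Hinge head (24 mm round) at x = -100 mm. The arms lie side by side and are pressed together along y: 54 mm over the grip plates at x = 0 at rest, 76 mm between the tips.
- tongs_left: Left (+y) arm of the tongs, rigid with the hinge head. Origin: on the hinge axis, at the tongs' underside. Each arm has a rubber grip plate 70 mm long (x -35 to +35 mm in the tongs' frame), 32 mm high from the table up, and a steel tip plate (x 74 to 106 mm), 26 mm high from the table up. At rest the grip plates splay outwards by 2 degrees towards the tips; they are parallel at 47 mm.
- tongs_right: Right (-y) arm of the tongs, hinged at the head, with a spring that opens it again. Origin: on the hinge axis, at the tongs' underside. The tips close twice as fast as the grip plates: 40 mm over the grip plates gives 48 mm between the tips, whose plates are then parallel. Closing starts at about 4.5 N on each grip plate and takes about 7.5 N at that width, without the bun.
- tongs_tip (a point): Point midway between the tip plates at rest (76 mm apart inside, 85 mm over the outside), 90 mm ahead of the tongs' origin along their x and 13 mm above their underside; rigid with the left arm.
- finger_roll: Bystander on the board: long bread roll, 110 x 42 x 34 mm, lying along the robot's x (within about 0.2 rad). Origin: centre of its underside.
- loaf: Bystander on the board: larger round domed bread, 80 mm in diameter, 48 mm tall. Origin: centre of its underside.
- spice_tin: Bystander: round tin, 53 mm in diameter, 60 mm tall, on the table to the right of the tongs. Origin: centre of its underside.
- oil_bottle: Bystander: green glass bottle, 56 mm in diameter, 150 mm tall, behind the board. Origin: centre of its underside.
- tall_jar: Bystander: tall amber jar with a black lid, 72 mm in diameter, 110 mm tall, behind the board. Origin: centre of its underside.
- tea_carton: Bystander: cardboard carton, 50 x 90 x 50 mm, standing beyond the tips of the tongs. Origin: centre of its underside.
There are look-alikes about, which are no part of the job. Leave any green or purple look-alike of the jam_jar alone.

How it is judged:
By the outcome, as a careful person would: the job done as asked, in the order asked, and still so for the second after the job is handed in, while the arm keeps its last pose, push and grip.
It also fails if it takes over 70 s, if anything falls off the work surface, if the arm or the gripper's body presses on something with over 40 N, if the wrist force passes 120 N, or if a joint passes its speed limit or range.

## Working session

There is one attempt and no reset: what is moved stays moved. The work goes in short steps, Python scripts to look and compute and a shell command to move; the robot and the scene stay as the last step left them, time stands still between calls to the robot, and variables do not carry over. Pictures are saved under pics/ and viewed, and the job is handed in when it is done.

```bash
mkdir -p pics; ls
cat > h.py <<'E'
import numpy as np, cv2
from cell import env
def cap(name,fn=None):
    s=env.observe(); c=env.capture(name)
    if fn: cv2.imwrite('pics/'+fn,c['frame'])
    if 'world_to_cam' in c: W=np.array(c['world_to_cam'])
    else:
        T=np.eye(4);T[:3,:3]=s['orientation'];T[:3,3]=s['eef_pos']
        W=np.linalg.inv(T@np.array(c['mount']))
    c['W']=W;c['K']=np.array(c['intrinsics']);return c
def ray(c,u,v):
    K=c['K'];k=c['k1'];d=np.array([(u-K[0,2])/K[0,0],(v-K[1,2])/K[1,1]]);x=d.copy()
    for _ in range(30): x=d/(1+k*(x@x))
    C=np.linalg.inv(c['W']);r=C[:3,:3]@np.array([x[0],-x[1],-1]);return C[:3,3],r
def onz(c,u,v,z):
    o,r=ray(c,u,v);return o+r*(z-o[2])/r[2]
def proj(c,p):
    q=c['W']@np.array([*p,1]);x=np.array([q[0],-q[1]])/-q[2];x=x*(1+c['k1']*(x@x))
    K=c['K'];return K[0,0]*x[0]+K[0,2],K[1,1]*x[1]+K[1,2]
def st():
    s=env.observe();R=np.array(s['orientation'])
    print('t',round(s['t'],2),'p',np.round(s['eef_pos'],4),'R',np.round(R,3).tolist(),'f',np.round(s['ft_force'],1),'w',round(s['grip_width'],4),'q',np.round(s['qpos'],2));return s
def go(target,yaw=None,R=None):
    """print tool-frame shift cm to target TCP"""
    s=env.observe();R=np.array(s['orientation']);d=R.T@(np.array(target)-s['eef_pos'])*100
    print('shift cm',np.round(d,2))
    if yaw is not None: # desired tool y-axis direction (world angle), mod pi
        a=np.arctan2(R[1,1],R[0,1]);t=(yaw-a+np.pi/2)%np.pi-np.pi/2
        print('turn about z', round(-t,3),'(tool z down) ycur',round(a,3))
E
python3 - <<'E'
from h import *
s=st()
for n in('scene','top','wrist'):
    c=cap(n,n+'0.png');print(n,c['k1'],np.round(np.linalg.inv(c['W']),3).tolist())
E
```

```text
pics
t 0.0 p [0.1563 0.6563 0.302 ] R [[-0.973, 0.232, -0.0], [0.232, 0.973, -0.001], [-0.0, -0.001, -1.0]] f [-0.8 -0.5  0.5] w 0.0942 q [-1.49  0.43  0.07  1.61 -0.03  1.11 -0.07]
scene -0.051569859486446046 [[0.428, -0.562, 0.708, 1.251], [0.904, 0.273, -0.331, -0.409], [-0.007, 0.781, 0.624, 0.671], [0.0, 0.0, 0.0, 1.0]]
top -0.054645271609676235 [[0.017, 0.99, -0.143, 0.412], [-1.0, 0.017, -0.005, -0.1], [-0.003, 0.143, 0.99, 1.383], [0.0, 0.0, 0.0, 1.0]]
wrist -0.08134328220438332 [[0.233, -0.937, -0.259, 0.08], [0.972, 0.224, 0.064, 0.673], [-0.002, -0.267, 0.964, 0.384], [0.0, 0.0, 0.0, 1.0]]
```

View pics/top0.png

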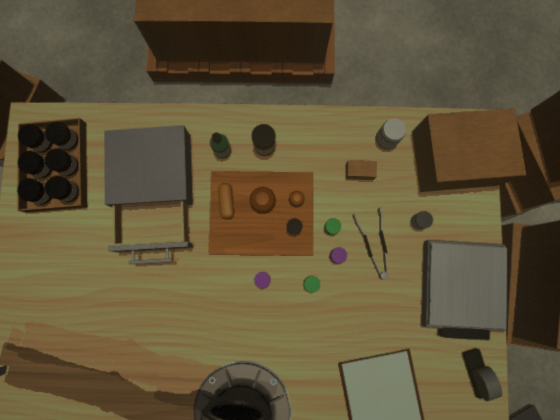

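View pics/scene0.png

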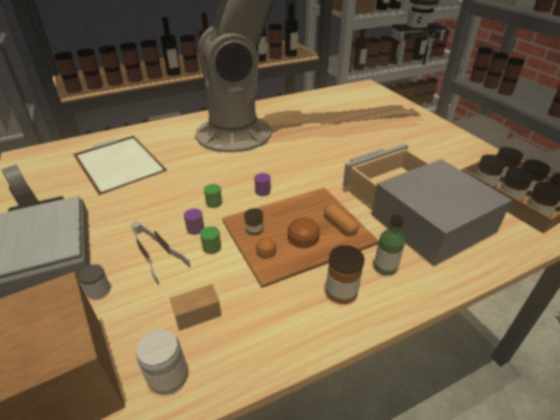

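View pics/wrist0.png

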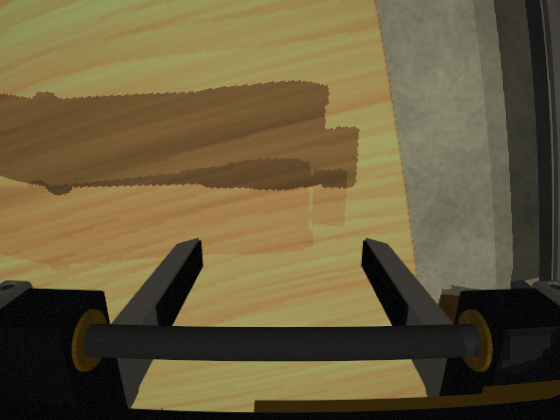

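Run:
```python
import cv2
a=cv2.imread('pics/top0.png')
cv2.imwrite('pics/c1.png',cv2.resize(a[160:310,200:400],None,fx=4,fy=4,interpolation=cv2.INTER_CUBIC))
cv2.imwrite('pics/c2.png',cv2.resize(a[110:280,90:240],None,fx=3.5,fy=3.5,interpolation=cv2.INTER_CUBIC))
cv2.imwrite('pics/c3.png',cv2.resize(a[200:290,340:450],None,fx=6.5,fy=6.5,interpolation=cv2.INTER_CUBIC))
```

```text
(no output)
```

View pics/c1.png

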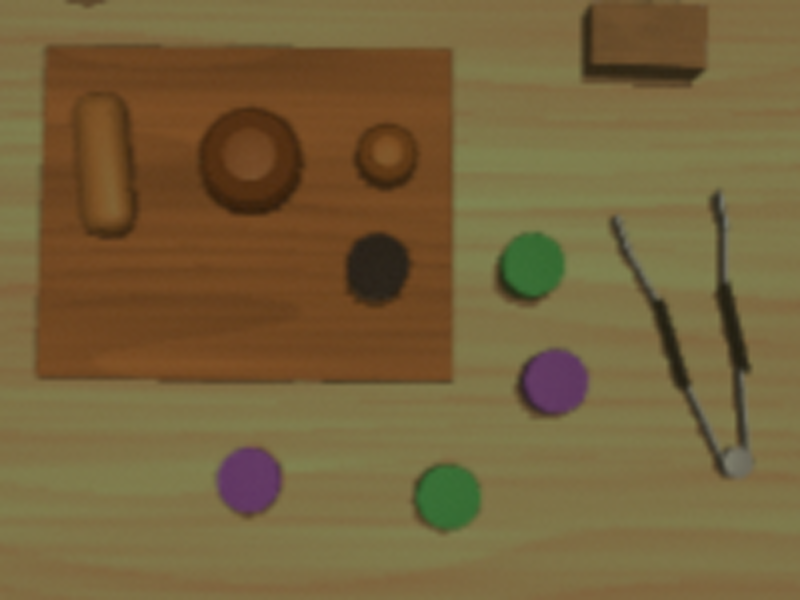

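View pics/c2.png

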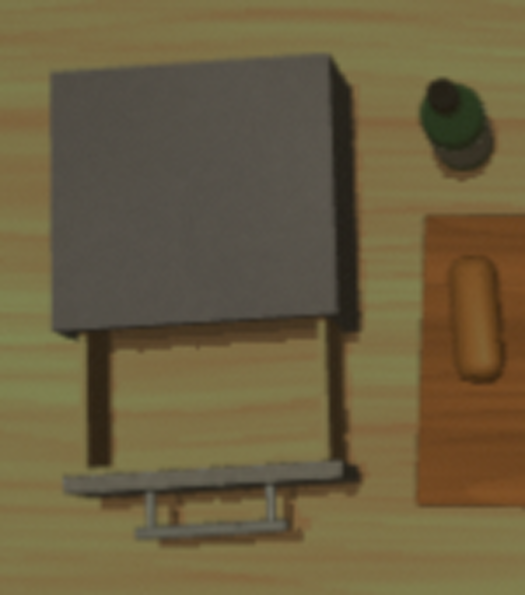

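View pics/c3.png

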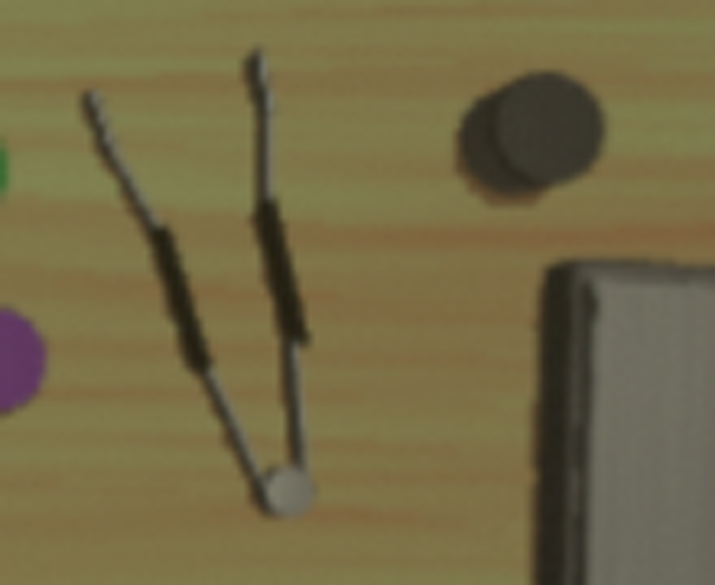

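Run:
```python
from h import *
c=cap('top')
f=lambda n,u,v,z:print(n,np.round(onz(c,u,v,z),4)[:2])
C1=lambda u,v:(200+u/4-.375,160+v/4-.375)
C2=lambda u,v:(90+u/3.5-.36,110+v/3.5-.36)
C3=lambda u,v:(340+u/6.5-.42,200+v/6.5-.42)
f('jar',*C1(378,266),.066)
f('bun',*C1(387,155),.034)
f('bunTop',*C1(388,152),.05)
f('loaf',*C1(250,157),.05)
f('rollA',*C1(101,95),.035);f('rollB',*C1(115,235),.035)
for n,u,v in(('g1',533,264),('p1',555,381),('g2',449,496),('p2',250,480)):f(n,*C1(u,v),.052)
for u,v in((45,46),(452,49),(453,381),(37,378)):f('board',*C1(u,v),.014)
for u,v in((52,73),(330,55),(338,316),(53,331)):f('unit',*C2(u,v),.105)
for u,v in((64,477),(342,461)):f('frontTop',*C2(u,v),.094)
for u,v in((136,534),(288,520)):f('handle',*C2(u,v),.067)
f('head',*C3(289,490),.03)
for n,u,v,z in(('tipL',89,95,.026),('tipR',254,53,.026),('gLf',160,230,.032),('gLb',200,370,.032),('gRf',266,203,.032),('gRb',299,342,.032),('tin',550,128,.06)):f(n,*C3(u,v),z)
f('carton',*C1(585,4),.05);f('carton',*C1(706,66),.05)
```

```text
jar [ 0.5472 -0.1456]
bun [ 0.6358 -0.1526]
bunTop [ 0.6354 -0.1527]
loaf [ 0.6298 -0.0487]
rollA [0.6786 0.0674]
rollB [0.5706 0.053 ]
g1 [ 0.5521 -0.2619]
p1 [ 0.4653 -0.2783]
g2 [ 0.3799 -0.2003]
p2 [ 0.389 -0.054]
board [0.7211 0.1153]
board [ 0.724  -0.2033]
board [ 0.4656 -0.2056]
board [0.4623 0.1115]
unit [0.8204 0.4258]
unit [0.8388 0.1871]
unit [0.6141 0.1694]
unit [0.5976 0.4078]
frontTop [0.4771 0.3942]
frontTop [0.4949 0.1628]
handle [0.4319 0.3398]
handle [0.4463 0.2117]
head [ 0.4081 -0.4185]
tipL [ 0.591  -0.3276]
tipR [ 0.6123 -0.4059]
gLf [ 0.5273 -0.3594]
gLb [ 0.4627 -0.3774]
gRf [ 0.5407 -0.4092]
gRb [ 0.4763 -0.4236]
tin [ 0.5747 -0.5348]
carton [ 0.7528 -0.3022]
carton [ 0.706  -0.3943]
```

```bash
python3 -m creep '[[[0,-4,-2.5,0,-0.03],[0,-8,-5,0,-0.06],[0,-12,-7.7,0,-0.1],[0,-16,-10.2,0,-0.15],[0,-20,-13,0,-0.2],[0,-24,-15.4,0,-0.25],[0,-28,-18,0,-0.31],[0,-32,-20.5,0,-0.31],[0,-36,-23,0,-0.31],[0,-40,-25.6,0,-0.31],[0,-42,-26.7,0,-0.31],[0,-42,-26.7,0,-0.31]]]' 20
python3 - <<'E'
from h import *
st();go([.547,-.1456,.302],1.647)
E
```

```text
t: 1.4
eef_pos: [0.5055, 0.2961, 0.3025]
orientation: [[-0.997, -0.071, 0.001], [-0.071, 0.997, -0.002], [-0.001, -0.002, -1.0]]
ft_force: [0.3, 0.8, -0.3]
grip_width: 0.0941
t 1.4 p [0.5055 0.2961 0.3025] R [[-0.997, -0.071, 0.001], [-0.071, 0.997, -0.002], [-0.001, -0.002, -1.0]] f [ 0.3  0.8 -0.3] w 0.0941 q [-0.83  0.28  0.23  1.82 -0.07  1.04  1.07]
shift cm [ -1.01 -44.35   0.13]
turn about z -0.005 (tool z down) ycur 1.642
```

```bash
python3 -m creep '[[[0,0,-4,0,0],[0,-0.2,-8,0,0],[0,-0.3,-12,0,0],[0,-0.4,-16,0,0],[0,-0.5,-20,0,0],[0,-0.6,-24,0,0],[0,-0.7,-28,0,0],[0,-0.8,-32,1,0],[0,-0.9,-36,2,0],[0,-1,-40,3,0],[0,-1,-44.3,4,0],[0,-1,-44.3,5,0]]]'
python3 - <<'E'
from h import *
st();go([.547,-.1456,.13],1.647)
c=cap('wrist','w1.png')
for p in([.547,-.1456,.066],[.636,-.1525,.05]): print(proj(c,p))
E
```

```text
t: 2.6
eef_pos: [0.5464, -0.15, 0.253]
orientation: [[-0.998, -0.065, 0.001], [-0.065, 0.998, -0.004], [-0.001, -0.004, -1.0]]
ft_force: [-0.3, 0.3, 0.2]
grip_width: 0.094
t 2.6 p [ 0.5464 -0.15    0.253 ] R [[-0.998, -0.065, 0.001], [-0.065, 0.998, -0.004], [-0.001, -0.004, -1.0]] f [-0.3  0.3  0.2] w 0.094 q [-0.22  0.32  0.45  1.92 -0.17  0.93  1.95]
shift cm [-0.08  0.48 12.3 ]
turn about z -0.011 (tool z down) ycur 1.636
(np.float64(290.00495683903154), np.float64(212.2959884233663))
(np.float64(276.09116903581935), np.float64(294.7791261625271))
```

View pics/w1.png

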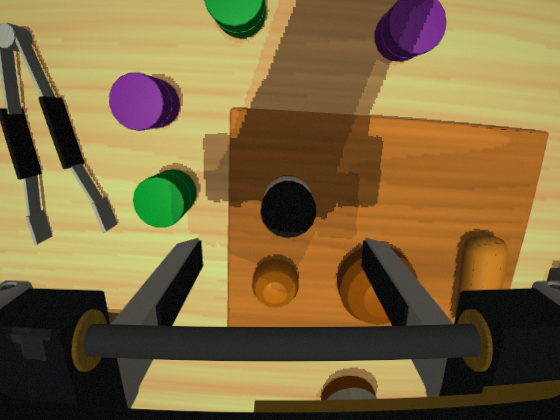

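Run:
```python
from h import *
c=cap('wrist')
print(onz(c,288.5,208,.066),onz(c,276,281,.034),onz(c,277,290,.05))
for u,v in((231,109),(546,131)):print(onz(c,u,v,.014))
c=cap('scene')
f=c['frame'];cv2.imwrite('pics/s1.png',cv2.resize(f[170:290,170:400],None,fx=3.4,fy=3.4,interpolation=cv2.INTER_CUBIC))
print(proj(c,[.547,-.1456,.066]),proj(c,[.636,-.1525,.05]))
```

```text
[ 0.54200405 -0.14390101  0.066     ] [ 0.62773106 -0.14978597  0.034     ] [ 0.62876124 -0.14845581  0.05      ]
[ 0.46412297 -0.20243657  0.014     ]
[0.45941152 0.10997557 0.014     ]
(np.float64(252.88496588823992), np.float64(213.83373562785945)) (np.float64(265.1247212606141), np.float64(241.50965350490875))
```

View pics/s1.png

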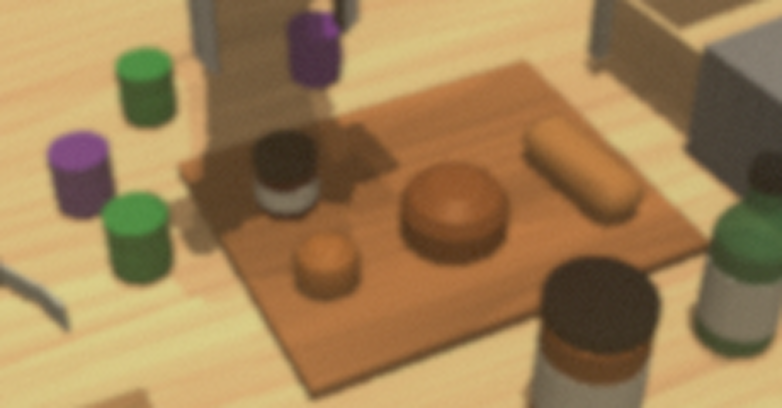

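```bash
python3 -m creep '[[[0,0.1,0.5,2,0],[0,0.1,0.5,5,0],[0,0.1,0.5,8,0],[0,0.1,0.5,11,0],[0,0.1,0.5,12.5,0],[0,0.1,0.5,12.5,0],[0.6,0.1,0.5,12.5,0],[0.7,0.1,0.5,12.5,0],[0.7,0.1,0.5,12.5,0],[0.7,0.1,0.5,12.5,0]]]' 20
python3 -m creep '[[[0.7,0,0,0,0],[0.7,0,0,0,0],[0.7,0,0,-2,0],[0.7,0,0,-5,0],[0.7,0,0,-8,0],[0.7,0,0,-11,0],[0.7,0,0,-13,0],[0.7,0,0,-13,0]]]' 20
python3 - <<'E'
from h import *
st()
u=np.array([.7106,.2966]);a=.076
for x in(-.165,-.16):print(u+x*np.array([np.cos(a),np.sin(a)]))
go([.546,.284,.28],1.647)
E
```

```text
t: 3.75
eef_pos: [0.5456, -0.1394, 0.1285]
orientation: [[-0.997, -0.071, 0.001], [-0.071, 0.997, -0.001], [-0.0, -0.001, -1.0]]
ft_force: [-0.1, -0.1, -0.0]
grip_width: 0.065
t: 4.55
eef_pos: [0.5464, -0.1396, 0.2611]
orientation: [[-0.997, -0.071, 0.005], [-0.071, 0.997, -0.001], [-0.004, -0.001, -1.0]]
ft_force: [-0.2, -0.3, -3.0]
grip_width: 0.0478
t 4.55 p [ 0.5464 -0.1396  0.2611] R [[-0.997, -0.071, 0.005], [-0.071, 0.997, -0.001], [-0.004, -0.001, -1.0]] f [-0.2 -0.3 -3. ] w 0.0478 q [-0.24  0.31  0.46  1.92 -0.16  0.94  1.94]
[0.54607629 0.28407207]
[0.55106186 0.2844517 ]
shift cm [-2.98 42.25 -1.94]
turn about z -0.005 (tool z down) ycur 1.642
```

```bash
python3 -m creep '[[[0.7,-0.2,3,0,0],[0.7,-0.4,7,0,0],[0.7,-0.7,11,0,0],[0.7,-1,15,0,0],[0.7,-1.3,19,0,0],[0.7,-1.6,23,0,0],[0.7,-1.9,27,0,0],[0.7,-2.2,31,0,0],[0.7,-2.5,35,0,0],[0.7,-2.7,39,0,0],[0.7,-3,42.2,0,0],[0.7,-3,42.2,0,0]]]'
python3 - <<'E'
from h import *
st();go([.546,.284,.137],1.647)
c=cap('top','t1.png')
cv2.imwrite('pics/t1.png',cv2.resize(c['frame'][110:280,80:240],None,fx=3.5,fy=3.5,interpolation=cv2.INTER_CUBIC))
E
```

```text
t: 5.75
eef_pos: [0.5449, 0.2885, 0.2589]
orientation: [[-0.997, -0.077, 0.003], [-0.077, 0.997, -0.001], [-0.003, -0.001, -1.0]]
ft_force: [0.0, -0.1, -0.7]
grip_width: 0.0477
t 5.75 p [0.5449 0.2885 0.2589] R [[-0.997, -0.077, 0.003], [-0.077, 0.997, -0.001], [-0.003, -0.001, -1.0]] f [ 0.  -0.1 -0.7] w 0.0477 q [-0.82  0.38  0.29  1.8  -0.12  0.98  1.17]
shift cm [-0.05 -0.45 12.19]
turn about z 0.001 (tool z down) ycur 1.648
```

View pics/t1.png

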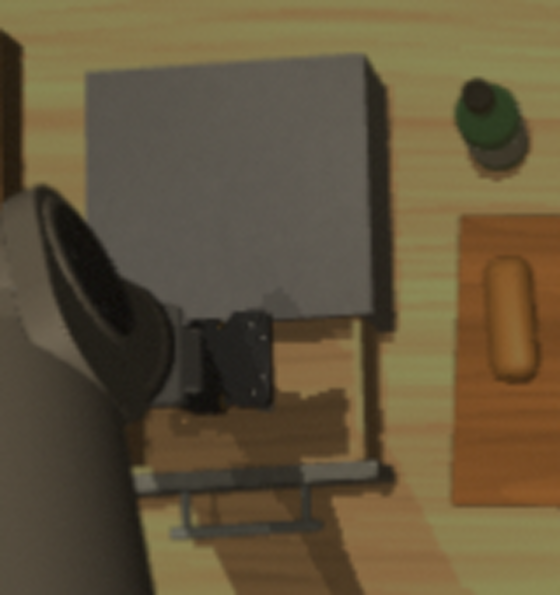

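```bash
python3 -m creep '[[[0.7,0,-0.4,2,0],[0.7,0,-0.4,5,0],[0.7,0,-0.4,8,0],[0.7,0,-0.4,10,0],[0.7,0,-0.4,11.3,0],[0.7,0,-0.4,11.8,0],[0.7,0,-0.4,12.0,0],[0.7,0,-0.4,12.0,0]]]'
python3 - <<'E'
from h import *
st()
E
```

```text
t: 6.6
eef_pos: [0.5463, 0.2813, 0.1395]
orientation: [[-0.997, -0.074, 0.003], [-0.074, 0.997, -0.001], [-0.003, -0.002, -1.0]]
ft_force: [-0.6, 0.6, 0.2]
grip_width: 0.0473
t 6.6 p [0.5463 0.2813 0.1395] R [[-0.997, -0.074, 0.003], [-0.074, 0.997, -0.001], [-0.003, -0.002, -1.0]] f [-0.6  0.6  0.2] w 0.0473 q [-0.77  0.53  0.25  1.89 -0.18  0.75  1.22]
```

```bash
python3 -m creep '[[[0.7,0,0,0.2,0],[0.7,0,0,0.3,0],[0.7,0,0,0.3,0]]]'
python3 -m creep '[[[0.3,0,0,0,0],[0.2,0,0,0,0],[0.2,0,0,0,0],[0.2,0,0,0,0],[0.2,0,0,-3,0],[0.2,0,0,-6,0],[0.2,0,0,-9,0],[0.2,0,0,-12,0],[0.2,0,0,-12,0]]]'
python3 - <<'E'
from h import *
st()
c=cap('wrist','w2.png')
E
```

```text
t: 6.9
eef_pos: [0.5472, 0.2815, 0.1378]
orientation: [[-0.997, -0.074, 0.005], [-0.074, 0.997, -0.0], [-0.005, -0.001, -1.0]]
ft_force: [0.2, -0.9, 7.6]
grip_width: 0.0475
t: 7.8
eef_pos: [0.5478, 0.2821, 0.2617]
orientation: [[-0.997, -0.074, 0.01], [-0.074, 0.997, 0.003], [-0.01, 0.002, -1.0]]
ft_force: [-0.6, 0.4, 0.3]
grip_width: 0.0748
t 7.8 p [0.5478 0.2821 0.2617] R [[-0.997, -0.074, 0.01], [-0.074, 0.997, 0.003], [-0.01, 0.002, -1.0]] f [-0.6  0.4  0.3] w 0.0748 q [-0.81  0.37  0.29  1.8  -0.13  0.97  1.18]
```

View pics/w2.png

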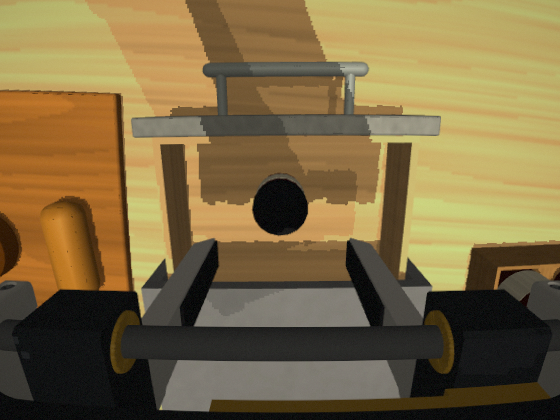

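```bash
python3 -m creep '[[[0.5,3,0,0,0],[0.8,7,0,0,0],[1,11,0,0,0],[1,15,0,0,0],[1,15.3,0.1,0,0],[1,15.3,0.1,3,0],[1,15.3,0.1,6,0],[1,15.3,0.1,9,0],[1,15.3,0.1,11.5,0],[1,15.3,0.1,11.5,0]]]'
python3 - <<'E'
from h import *
s=st()
u=np.array([.7106,.2966]);a=.076
R=np.array([[np.cos(a),np.sin(a)],[-np.sin(a),np.cos(a)]])
print(R@(s['eef_pos'][:2]-u))
c=cap('wrist','w3.png');c=cap('scene','s3.png')
E
```

```text
t: 8.85
eef_pos: [0.3941, 0.2705, 0.1402]
orientation: [[-0.997, -0.074, 0.004], [-0.074, 0.997, -0.003], [-0.004, -0.003, -1.0]]
ft_force: [0.1, 0.0, 1.0]
grip_width: 0.0011
t 8.85 p [0.3941 0.2705 0.1402] R [[-0.997, -0.074, 0.004], [-0.074, 0.997, -0.003], [-0.004, -0.003, -1.0]] f [0.1 0.  1. ] w 0.0011 q [-0.93  0.34  0.23  2.19 -0.12  0.62  1.03]
[-0.31753964 -0.00197835]
```

View pics/w3.png

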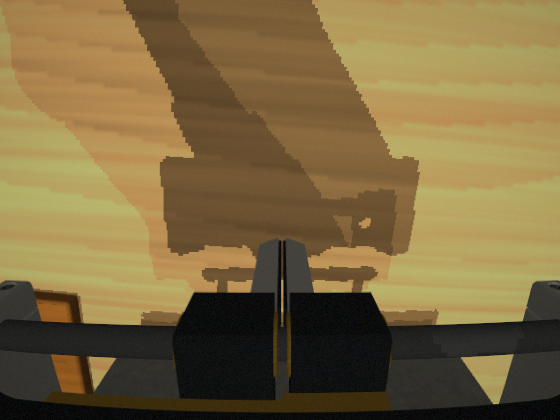

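View pics/s3.png

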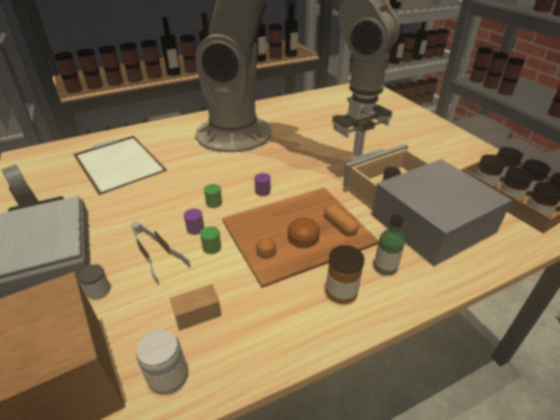

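```bash
python3 -m creep '[[[1,-1.5,0,0,0],[1,-2.3,0,0,0],[1,-3,0,0,0],[1,-3.8,0,0,0],[1,-4.8,0,0,0],[1,-5.8,0,0,0],[1,-6.8,0,0,0],[1,-7.8,0,0,0],[1,-8.8,0,0,0],[1,-9.8,0,0,0],[1,-10.8,0,0,0],[1,-11.6,0,0,0]]]'
python3 -m creep '[[[1,-0.7,0,0,0],[1,-1.4,0,0,0],[1,-2,0,0,0],[1,-2.5,0,0,0],[1,-2.5,0,0,0]]]'
python3 - <<'E'
from h import *
s=st()
u=np.array([.7106,.2966]);a=.076
R=np.array([[np.cos(a),np.sin(a)],[-np.sin(a),np.cos(a)]])
print(R@(s['eef_pos'][:2]-u))
c=cap('top');cv2.imwrite('pics/t3.png',cv2.resize(c['frame'][110:280,80:240],None,fx=3.5,fy=3.5,interpolation=cv2.INTER_CUBIC))
E
```

```text
t: 10.15
eef_pos: [0.512, 0.28, 0.1439]
orientation: [[-0.997, -0.074, 0.007], [-0.074, 0.997, 0.0], [-0.007, -0.0, -1.0]]
ft_force: [-2.0, 1.1, -1.3]
grip_width: 0.0005
t: 10.65
eef_pos: [0.5376, 0.2817, 0.1441]
orientation: [[-0.997, -0.073, 0.008], [-0.073, 0.997, 0.0], [-0.008, -0.0, -1.0]]
ft_force: [0.0, -0.4, 1.0]
grip_width: 0.0005
t 10.65 p [0.5376 0.2817 0.1441] R [[-0.997, -0.073, 0.008], [-0.073, 0.997, 0.0], [-0.008, -0.0, -1.0]] f [ 0.  -0.4  1. ] w 0.0005 q [-0.77  0.51  0.23  1.9  -0.16  0.74  1.2 ]
[-0.17361537 -0.00175755]
```

View pics/t3.png

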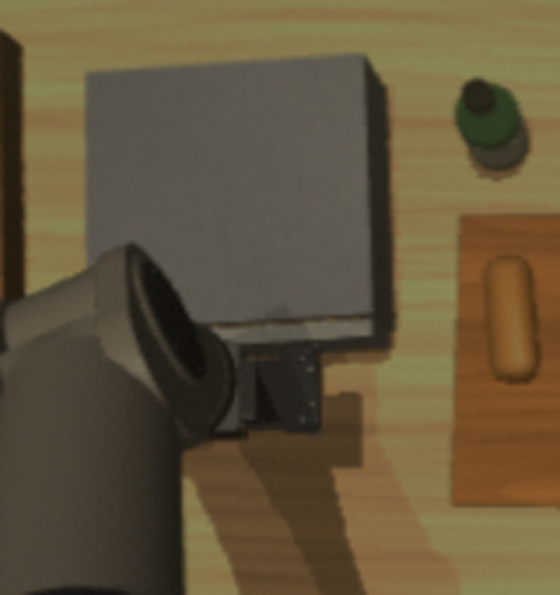

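```bash
python3 -m creep '[[[1,-0.4,0,0,0],[1,-0.8,0,0,0],[1,-0.8,0,0,0]]]'
python3 -m creep '[[[1,-0.3,0,0,0],[1,-0.6,0,0,0],[1,-0.6,0,0,0]]]'
```

```text
t: 11.0
eef_pos: [0.5419, 0.2822, 0.1436]
orientation: [[-0.997, -0.075, -0.0], [-0.075, 0.997, -0.002], [0.0, -0.002, -1.0]]
ft_force: [-24.8, -3.4, 16.1]
grip_width: 0.0001
t: 11.3
eef_pos: [0.5429, 0.2825, 0.1429]
orientation: [[-0.997, -0.076, -0.011], [-0.076, 0.997, -0.004], [0.012, -0.003, -1.0]]
ft_force: [-36.4, -5.2, 25.6]
grip_width: 0.0003
```

```bash
python3 -m creep '[[[1,1,0,0,0],[1,3,0,0,0],[1,5,0,0,0],[1,6,0,-3,0],[0.8,6,0,-7,0],[0.5,6,0,-11,0],[0,6,0,-15,0],[0,6,0,-15,0]]]'
python3 - <<'E'
from h import *
s=st()
c=cap('top','t4f.png');f=c['frame'];cv2.imwrite('pics/t4.png',cv2.resize(f[110:280,80:240],None,fx=3.5,fy=3.5,interpolation=cv2.INTER_CUBIC))
c=cap('scene');cv2.imwrite('pics/s4.png',cv2.resize(c['frame'][130:290,170:520],None,fx=2.2,fy=2.2,interpolation=cv2.INTER_CUBIC))
E
```

```text
t: 12.1
eef_pos: [0.4865, 0.2794, 0.2988]
orientation: [[-0.997, -0.076, -0.005], [-0.076, 0.997, 0.001], [0.005, 0.001, -1.0]]
ft_force: [0.5, -0.5, 0.0]
grip_width: 0.0287
t 12.1 p [0.4865 0.2794 0.2988] R [[-0.997, -0.076, -0.005], [-0.076, 0.997, 0.001], [0.005, 0.001, -1.0]] f [ 0.5 -0.5  0. ] w 0.0287 q [-0.87  0.25  0.28  1.88 -0.08  1.03  1.09]
```

View pics/t4.png

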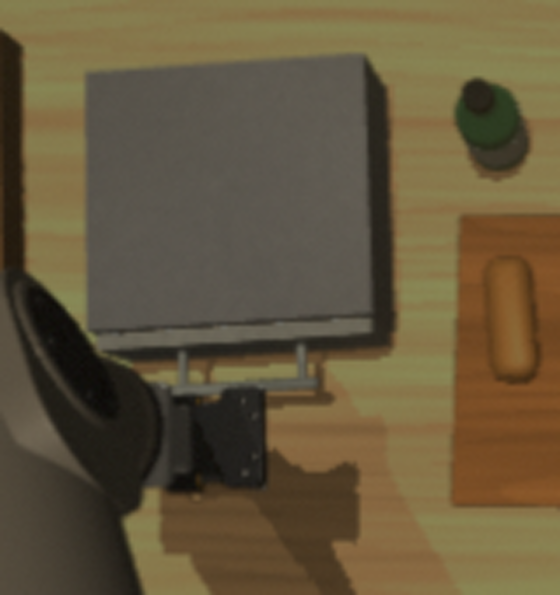

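View pics/s4.png

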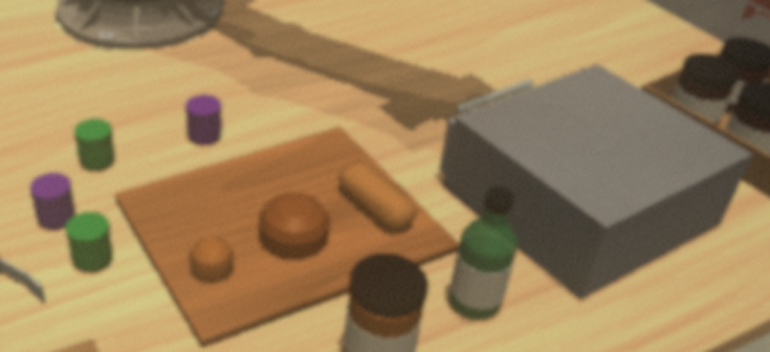

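```bash
python3 -m creep '[[[0,0.1,-3,0,0],[0,0.3,-7,0,0],[0,0.5,-11.5,0,0],[0,0.8,-16,0,0],[0,1,-20.5,0,0],[0,1.2,-25,0,0],[0,1.4,-29.5,0,0],[0,1.6,-34,0,0],[0,1.8,-38.5,0,-0.03],[0,2.1,-43,0,-0.06],[0,2.3,-47.5,0,-0.09],[0,2.5,-52,0,-0.12]]]'
python3 - <<'E'
from h import *
st();go([.503,-.3927,.25],1.831)
E
```

```text
t: 13.4
eef_pos: [0.499, -0.2432, 0.2943]
orientation: [[-0.98, -0.197, -0.012], [-0.197, 0.98, -0.003], [0.012, -0.0, -1.0]]
ft_force: [0.1, 1.5, -0.6]
grip_width: 0.094
t 13.4 p [ 0.499  -0.2432  0.2943] R [[-0.98, -0.197, -0.012], [-0.197, 0.98, -0.003], [0.012, -0.0, -1.0]] f [ 0.1  1.5 -0.6] w 0.094 q [-0.15  0.27  0.58  1.91 -0.17  1.02  2.27]
shift cm [  2.49 -14.74   4.46]
turn about z -0.062 (tool z down) ycur 1.769
```

```bash
python3 -m creep '[[[0,0.6,-4,0,-0.01],[0,1.2,-8,1,-0.03],[0,2,-12,2,-0.05],[0,2.5,-14.7,3,-0.06],[0,2.5,-14.7,4,-0.06],[0,2.5,-14.7,4.4,-0.06],[0,2.5,-14.7,4.4,-0.06]]]'
python3 - <<'E'
from h import *
st();go([.503,-.3927,.25],1.831)
c=cap('wrist','w5.png')
for p in([.4081,-.4185,.03],[.591,-.3276,.026],[.6123,-.4059,.026]): print(np.round(proj(c,p)))
E
```

```text
t: 14.1
eef_pos: [0.5027, -0.3911, 0.2492]
orientation: [[-0.967, -0.256, -0.014], [-0.256, 0.967, -0.001], [0.013, 0.002, -1.0]]
ft_force: [-0.3, 0.2, 0.4]
grip_width: 0.0939
t 14.1 p [ 0.5027 -0.3911  0.2492] R [[-0.967, -0.256, -0.014], [-0.256, 0.967, -0.001], [0.013, 0.002, -1.0]] f [-0.3  0.2  0.4] w 0.0939 q [ 0.14  0.47  0.57  1.77 -0.28  1.    2.64]
shift cm [ 0.01 -0.16 -0.08]
turn about z -0.002 (tool z down) ycur 1.829
[280.  96.]
[320. 299.]
[242. 299.]
```

View pics/w5.png

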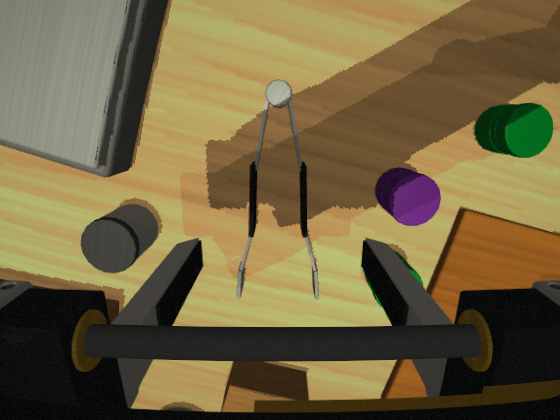

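```bash
python3 -m creep '[[[0,0,-0.1,0,0.12],[0,0,-0.1,0,0.25],[0,0,-0.1,0,0.38],[0,0,-0.1,0,0.52],[0,0,-0.1,0,0.66],[0,0,-0.1,0,0.8],[0,0,-0.1,0,0.94],[0,0,-0.1,0,1.08],[0,0,-0.1,0,1.22],[0,0,-0.1,0,1.36],[0,0,-0.1,0,1.5],[0,0,-0.1,0,1.6]]]'
python3 -m creep '[[[0,0,0,0,0.12],[0,0,0,0,0.25],[0,0,0,0,0.38],[0,0,0,0,0.52],[0,0,0,0,0.66],[0,0,0,0,0.8],[0,0,0,0,0.94],[0,0,0,0,1.08],[0,0,0,0,1.22],[0,0,0,0,1.36],[0,0,0,0,1.5],[0,0,0,0,1.54]]]'
python3 - <<'E'
from h import *
st();go([.503,-.3927,.25],1.831)
c=cap('wrist','w6.png')
for p in([.4081,-.4185,.03],[.591,-.3276,.026],[.6123,-.4059,.026]): print(np.round(proj(c,p)))
E
```

```text
t: 15.35
eef_pos: [0.5041, -0.3909, 0.2505]
orientation: [[-0.224, 0.975, -0.011], [0.975, 0.224, -0.001], [0.001, -0.011, -1.0]]
ft_force: [-0.6, -0.5, 0.1]
grip_width: 0.0942
t: 16.55
eef_pos: [0.5049, -0.3896, 0.2507]
orientation: [[0.968, 0.25, -0.011], [0.25, -0.968, -0.001], [-0.011, -0.002, -1.0]]
ft_force: [0.6, -0.4, -0.2]
grip_width: 0.094
t 16.55 p [ 0.5049 -0.3896  0.2507] R [[0.968, 0.25, -0.011], [0.25, -0.968, -0.001], [-0.011, -0.002, -1.0]] f [ 0.6 -0.4 -0.2] w 0.094 q [-0.25  0.84  1.31  1.78 -0.85  1.24 -0.02]
shift cm [-0.26  0.25  0.07]
turn about z -0.007 (tool z down) ycur -1.318
[284. 291.]
[237.  87.]
[329.  86.]
```

View pics/w6.png

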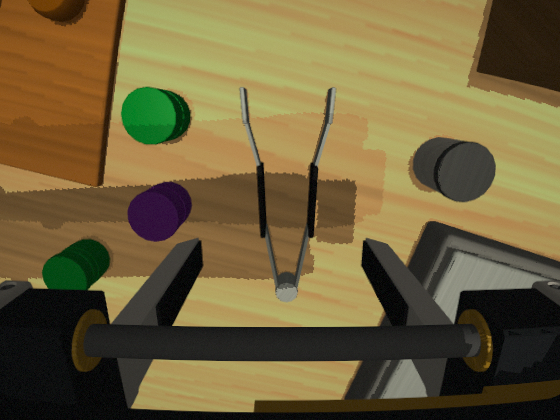

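Run:
```python
from h import *
c=cap('wrist')
P={k:onz(c,u,v,z)[:2] for k,u,v,z in(('h',286,292,.03),('tL',242,91,.026),('tR',333,91,.026),('Lf',259.5,164,.032),('Lb',263.5,237,.032),('Rf',315,165,.032),('Rb',311,237,.032))}
for k in P:print(k,np.round(P[k],4))
m=(P['tL']+P['tR'])/2-P['h'];print(np.arctan2(m[1],m[0]),np.hypot(*m),(P['tL']+P['tR'])/2)
print((P['Lf']+P['Lb']+P['Rf']+P['Rb'])/4)
st();go([.503,-.3927,.103],1.831)
```

```text
h [ 0.4077 -0.4204]
tL [ 0.5888 -0.333 ]
tR [ 0.6089 -0.4109]
Lf [ 0.5303 -0.3633]
Lb [ 0.462  -0.3836]
Rf [ 0.5421 -0.4126]
Rb [ 0.4735 -0.4283]
0.24838080354060982 0.19719545217500023 [ 0.5988313  -0.37190704]
[ 0.50196184 -0.39694641]
t 16.65 p [ 0.5047 -0.3898  0.2507] R [[0.967, 0.255, -0.011], [0.255, -0.967, -0.001], [-0.011, -0.002, -1.0]] f [-0.4 -0.1  0.3] w 0.0943 q [-0.25  0.84  1.31  1.78 -0.85  1.24 -0.01]
shift cm [-0.08  0.27 14.77]
turn about z -0.003 (tool z down) ycur -1.313
```

```bash
python3 -m creep '[[[0,-0.1,0.4,2,0],[0,-0.1,0.4,5,0],[0,-0.1,0.4,8,0],[0,-0.1,0.4,11,0],[0,-0.1,0.4,13,0],[0,-0.1,0.4,13,0]]]'
python3 - <<'E'
from h import *
st();go([.503,-.3945,.103],1.826)
E
```

```text
t: 17.25
eef_pos: [0.5028, -0.3927, 0.1181]
orientation: [[0.967, 0.256, -0.013], [0.256, -0.967, 0.002], [-0.012, -0.005, -1.0]]
ft_force: [0.3, -0.0, 1.5]
grip_width: 0.094
t 17.25 p [ 0.5028 -0.3927  0.1181] R [[0.967, 0.256, -0.013], [0.256, -0.967, 0.002], [-0.012, -0.005, -1.0]] f [ 0.3 -0.   1.5] w 0.094 q [-0.15  0.93  1.1   1.86 -0.97  1.03  0.06]
shift cm [-0.    0.19  1.51]
turn about z 0.004 (tool z down) ycur -1.312
```

```bash
python3 -m creep '[[[0,0,0.2,0.5,0],[0,0,0.2,1,0],[0,0,0.2,1.4,0],[0,0,0.2,1.4,0]]]'
python3 -m creep '[[[0.3,0,0,0,0],[0.4,0,0,0,0],[0.45,0,0,0,0],[0.48,0,0,0,0],[0.48,0,0,0,0],[0.48,0,0,0,0]]]' 20
python3 - <<'E'
from h import *
st();go([.503,-.3945,.103],1.826)
c=cap('wrist','w7.png')
E
```

```text
t: 17.65
eef_pos: [0.5031, -0.3946, 0.104]
orientation: [[0.966, 0.257, -0.013], [0.257, -0.967, 0.002], [-0.012, -0.005, -1.0]]
ft_force: [0.4, -0.1, 0.6]
grip_width: 0.0939
t: 18.25
eef_pos: [0.5031, -0.3946, 0.1041]
orientation: [[0.966, 0.256, -0.013], [0.257, -0.967, 0.002], [-0.012, -0.005, -1.0]]
ft_force: [-0.9, 1.0, 1.1]
grip_width: 0.051
t 18.25 p [ 0.5031 -0.3946  0.1041] R [[0.966, 0.256, -0.013], [0.257, -0.967, 0.002], [-0.012, -0.005, -1.0]] f [-0.9  1.   1.1] w 0.051 q [-0.14  0.93  1.07  1.86 -0.98  1.    0.06]
shift cm [-0.01 -0.01  0.11]
turn about z 0.004 (tool z down) ycur -1.311
```

View pics/w7.png

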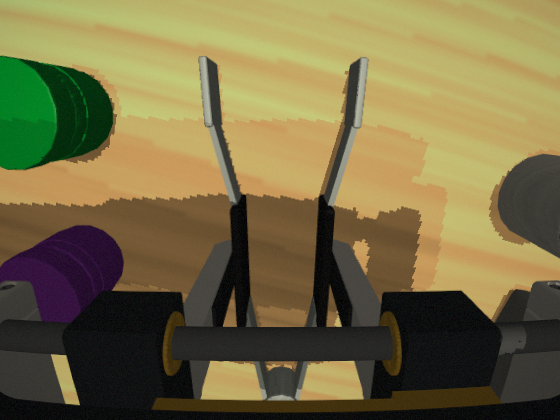

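```bash
python3 -m creep '[[[0.5,0,0,0,0],[0.5,0,0,0,0],[0.5,0,0,0,0],[0.5,0,0,-0.5,0],[0.5,0,0,-1,0],[0.5,0,0,-2,0],[0.5,0,0,-2,0]]]' 25
python3 - <<'E'
from h import *
st()
c=cap('wrist','w8.png')
E
```

```text
t: 19.0
eef_pos: [0.5038, -0.3951, 0.1257]
orientation: [[0.966, 0.256, -0.011], [0.256, -0.967, 0.001], [-0.011, -0.004, -1.0]]
ft_force: [-0.2, -0.5, -1.3]
grip_width: 0.0476
t 19.0 p [ 0.5038 -0.3951  0.1257] R [[0.966, 0.256, -0.011], [0.256, -0.967, 0.001], [-0.011, -0.004, -1.0]] f [-0.2 -0.5 -1.3] w 0.0476 q [-0.15  0.91  1.1   1.85 -0.95  1.03  0.05]
```

View pics/w8.png

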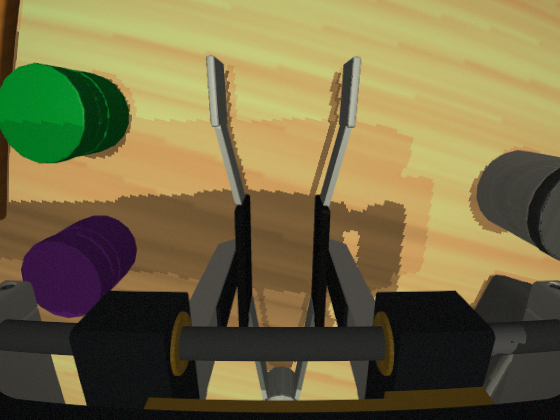

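```bash
python3 -m creep '[[[0.5,0,0,-2,0],[0.5,0,0,-5,0],[0.5,0,0,-8,0],[0.5,0,0,-10,0],[0.5,0,0,-10,0],[0.5,0,0,-10,0]]]' 25
python3 - <<'E'
from h import *
s=st();R=np.array(s['orientation']);p=np.array(s['eef_pos'])
c=cap('wrist','w9.png')
a=[onz(c,u,v,p[2]-.104+.026) for u,v in((213,57),(354,57),(217,126),(350,126))]
for x in a: print(np.round(R.T@(x-p),4))
E
```

```text
t: 19.65
eef_pos: [0.505, -0.3947, 0.225]
orientation: [[0.966, 0.257, -0.011], [0.257, -0.966, 0.002], [-0.011, -0.005, -1.0]]
ft_force: [0.3, -0.5, -1.6]
grip_width: 0.047
t 19.65 p [ 0.505  -0.3947  0.225 ] R [[0.966, 0.257, -0.011], [0.257, -0.966, 0.002], [-0.011, -0.005, -1.0]] f [ 0.3 -0.5 -1.6] w 0.047 q [-0.21  0.82  1.22  1.79 -0.83  1.17 -0.03]
[ 0.1029 -0.0295  0.0771]
[0.1028 0.0343 0.0768]
[ 0.0721 -0.029   0.0774]
[0.072  0.0338 0.0771]
```

View pics/w9.png

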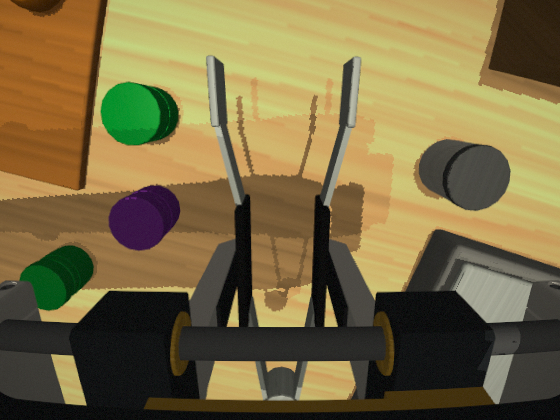

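```bash
python3 -m creep '[[[0.5,0.7,-1.5,0,0],[0.5,1.7,-3.5,0,0],[0.5,3,-6,0,0],[0.5,4.2,-8.7,0,0],[0.5,5.4,-11.3,0,0],[0.5,6.7,-14,0,0],[0.5,8,-16.5,0,0],[0.5,9,-18.7,0,0],[0.5,9.8,-20.4,0,0],[0.5,9.8,-20.4,0,0],[0.5,9.8,-20.4,0,0]]]' 25
python3 - <<'E'
from h import *
s=st()
c=cap('wrist','w10.png')
for z in (.034,.05):print(proj(c,[.6356,-.1526,z]),proj(c,[.633,-.1515,z]))
E
```

```text
t: 20.8
eef_pos: [0.5469, -0.172, 0.2236]
orientation: [[0.966, 0.258, -0.013], [0.258, -0.966, 0.002], [-0.012, -0.005, -1.0]]
ft_force: [-0.1, -0.4, -1.0]
grip_width: 0.047
t 20.8 p [ 0.5469 -0.172   0.2236] R [[0.966, 0.258, -0.013], [0.258, -0.966, 0.002], [-0.012, -0.005, -1.0]] f [-0.1 -0.4 -1. ] w 0.047 q [-0.68  0.77  1.31  1.95 -0.83  1.13 -0.33]
(np.float64(286.1283230488223), np.float64(93.9738294390415)) (np.float64(283.91503134765077), np.float64(96.92065907940353))
(np.float64(286.2972571392355), np.float64(92.9052663182956)) (np.float64(283.94343556867244), np.float64(96.04036322903114))
```

View pics/w10.png

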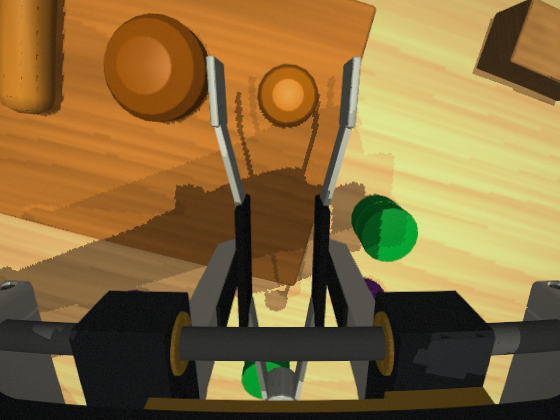

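Run:
```python
from h import *
s=st();R=np.array(s['orientation']);p=np.array(s['eef_pos'])
c=cap('wrist')
b=onz(c,288,96,.036);print(b, R.T@(b-p))
b=onz(c,288.5,94.5,.05);print(b, R.T@(b-p))
```

```text
t 20.85 p [ 0.5467 -0.1727  0.2238] R [[0.966, 0.256, -0.013], [0.256, -0.967, 0.002], [-0.012, -0.005, -1.0]] f [ 0.  -0.8 -0.9] w 0.0474 q [-0.68  0.77  1.31  1.95 -0.83  1.13 -0.33]
[ 0.63436095 -0.15519564  0.036     ] [0.09147569 0.00655456 0.18671883]
[ 0.63487081 -0.15524565  0.05      ] [0.0917853  0.00666085 0.17271328]
```

```bash
python3 -m creep '[[[0.48,0.4,0.4,0.5,0],[0.48,0.4,0.4,1.5,0],[0.48,0.4,0.4,3,0],[0.48,0.4,0.4,4.5,0],[0.48,0.4,0.4,5.7,0],[0.48,0.4,0.4,5.7,0]]]' 25
python3 - <<'E'
from h import *
s=st()
c=cap('wrist','w11.png')
R=np.array(s['orientation']);p=np.array(s['eef_pos'])
for t in ([.106,0],[.074,0]):print(1)
E
```

```text
t: 21.5
eef_pos: [0.5501, -0.1755, 0.1651]
orientation: [[0.967, 0.256, -0.015], [0.256, -0.967, 0.002], [-0.014, -0.006, -1.0]]
ft_force: [0.2, -0.4, -1.2]
grip_width: 0.049
t 21.5 p [ 0.5501 -0.1755  0.1651] R [[0.967, 0.256, -0.015], [0.256, -0.967, 0.002], [-0.014, -0.006, -1.0]] f [ 0.2 -0.4 -1.2] w 0.049 q [-0.62  0.83  1.21  1.98 -0.91  1.05 -0.28]
1
1
```

View pics/w11.png

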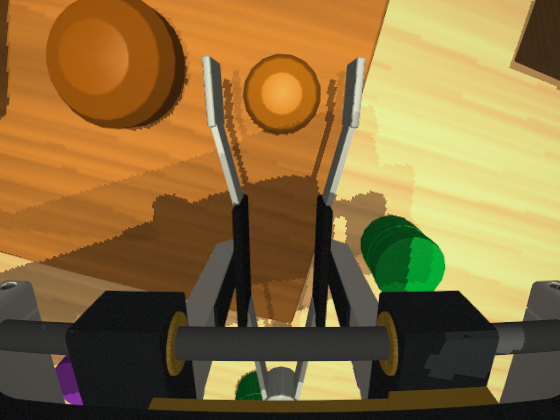

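```bash
python3 -m creep '[[[0.48,0,0,1,0],[0.48,0,0,2,0],[0.48,0,0,3,0],[0.48,0,0,3.8,0],[0.48,0,0,4.3,0],[0.48,0,0,4.3,0]]]' 25
python3 - <<'E'
from h import *
s=st()
c=cap('wrist','w12.png')
c=cap('scene');cv2.imwrite('pics/s12.png',cv2.resize(c['frame'][170:290,170:400],None,fx=3.4,fy=3.4,interpolation=cv2.INTER_CUBIC))
E
```

```text
t: 22.15
eef_pos: [0.5496, -0.1757, 0.1226]
orientation: [[0.967, 0.255, -0.015], [0.255, -0.967, 0.002], [-0.014, -0.006, -1.0]]
ft_force: [0.3, 0.7, -1.6]
grip_width: 0.0488
t 22.15 p [ 0.5496 -0.1757  0.1226] R [[0.967, 0.255, -0.015], [0.255, -0.967, 0.002], [-0.014, -0.006, -1.0]] f [ 0.3  0.7 -1.6] w 0.0488 q [-0.57  0.85  1.12  2.   -0.96  0.97 -0.26]
```

View pics/w12.png

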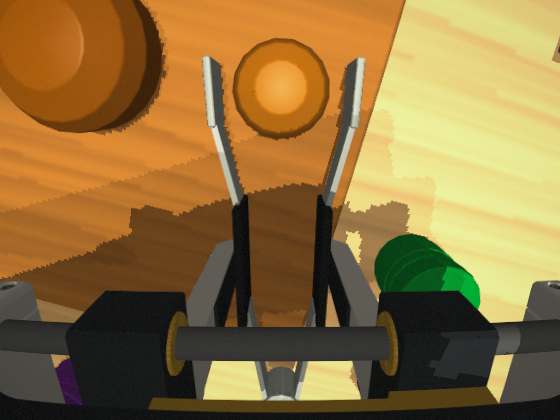

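View pics/s12.png

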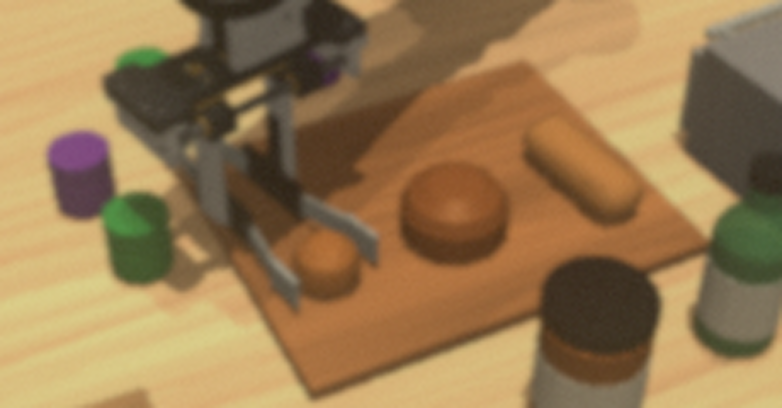

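```bash
python3 -m creep '[[[0.52,0,0,0,0],[0.56,0,0,0,0],[0.6,0,0,0,0],[0.65,0,0,0,0],[0.7,0,0,0,0],[0.7,0,0,0,0],[0.7,0,0,0,0],[0.7,0,0,0,0]]]' 25
python3 - <<'E'
from h import *
s=st()
c=cap('wrist','w13.png')
E
```

```text
t: 23.05
eef_pos: [0.5499, -0.1758, 0.1233]
orientation: [[0.967, 0.255, -0.014], [0.255, -0.967, 0.002], [-0.013, -0.005, -1.0]]
ft_force: [0.8, 0.2, -1.6]
grip_width: 0.04
t 23.05 p [ 0.5499 -0.1758  0.1233] R [[0.967, 0.255, -0.014], [0.255, -0.967, 0.002], [-0.013, -0.005, -1.0]] f [ 0.8  0.2 -1.6] w 0.04 q [-0.57  0.85  1.12  2.   -0.96  0.97 -0.26]
```

View pics/w13.png

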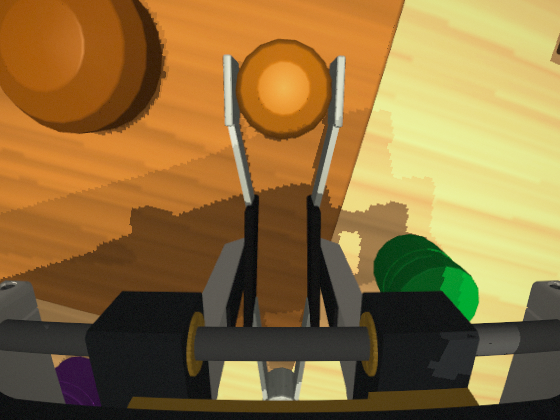

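Gripped at 40 mm, bun between the parallel tips. Lift slowly.

```bash
python3 -m creep '[[[0.7,0,0,-0.5,0],[0.7,0,0,-1,0],[0.7,0,0,-1.8,0],[0.7,0,0,-2.6,0],[0.7,0,0,-3.5,0],[0.7,0,0,-4.5,0],[0.7,0,0,-5.5,0],[0.7,0,0,-6.5,0],[0.7,0,0,-7.5,0],[0.7,0,0,-8.5,0]]]' 28
python3 -m creep '[[[0.7,0,0,-1,0],[0.7,0,0,-2,0],[0.7,0,0,-3,0],[0.7,0,0,-4,0],[0.7,0,0,-5,0],[0.7,0,0,-6,0],[0.7,0,0,-7,0],[0.7,0,0,-7.5,0],[0.7,0,0,-7.5,0],[0.7,0,0,-7.5,0],[0.7,0,0,-7.5,0]]]' 28
python3 - <<'E'
from h import *
s=st()
c=cap('wrist','w14.png')
c=cap('scene','s14.png')
c=cap('top','t14.png')
E
```

```text
t: 24.1
eef_pos: [0.5511, -0.176, 0.2092]
orientation: [[0.967, 0.255, -0.014], [0.255, -0.967, 0.002], [-0.013, -0.005, -1.0]]
ft_force: [0.8, 0.3, -1.5]
grip_width: 0.0398
t: 25.2
eef_pos: [0.552, -0.176, 0.2838]
orientation: [[0.967, 0.255, -0.014], [0.255, -0.967, 0.002], [-0.013, -0.006, -1.0]]
ft_force: [0.2, -0.7, -1.2]
grip_width: 0.0396
t 25.2 p [ 0.552  -0.176   0.2838] R [[0.967, 0.255, -0.014], [0.255, -0.967, 0.002], [-0.013, -0.006, -1.0]] f [ 0.2 -0.7 -1.2] w 0.0396 q [-0.7   0.67  1.32  1.88 -0.7   1.19 -0.44]
```

View pics/w14.png

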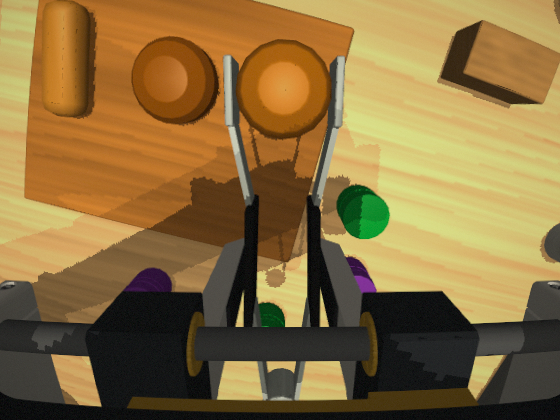

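View pics/s14.png

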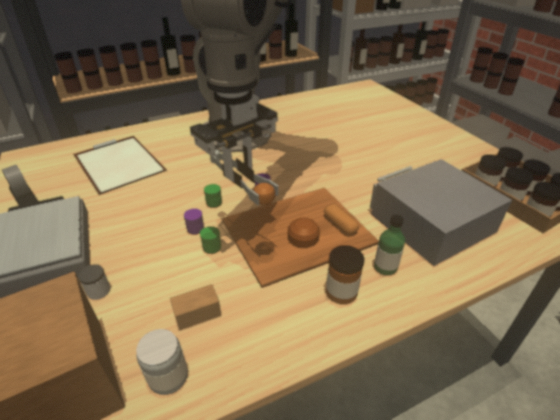

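View pics/t14.png

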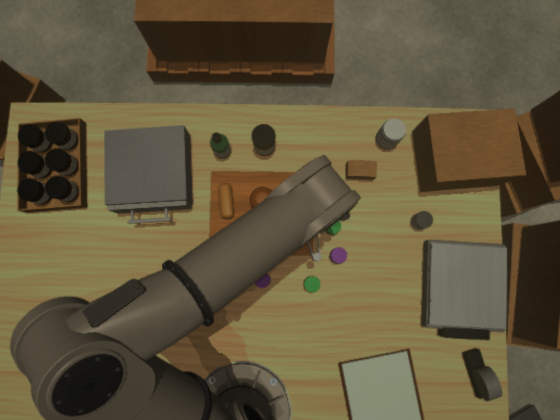

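```bash
python3 -m creep '[[[0.7,0,0,0,0],[0.7,0,0,0,0],[0.7,0,0,0,0],[0.7,0,0,0,0],[0.7,0,0,0,0],[0.7,0,0,0,0]]]' 28
python3 - <<'E'
from h import *
st()
c=cap('top');cv2.imwrite('pics/t15.png',cv2.resize(c['frame'][190:240,95:200],None,fx=7,fy=7,interpolation=cv2.INTER_CUBIC))
cap('wrist','w15.png')
E
```

```text
t: 25.95
eef_pos: [0.552, -0.1761, 0.2839]
orientation: [[0.967, 0.255, -0.014], [0.255, -0.967, 0.002], [-0.013, -0.005, -1.0]]
ft_force: [0.5, -0.0, -2.0]
grip_width: 0.0395
t 25.95 p [ 0.552  -0.1761  0.2839] R [[0.967, 0.255, -0.014], [0.255, -0.967, 0.002], [-0.013, -0.005, -1.0]] f [ 0.5 -0.  -2. ] w 0.0395 q [-0.7   0.67  1.32  1.88 -0.7   1.19 -0.44]
```

View pics/t15.png

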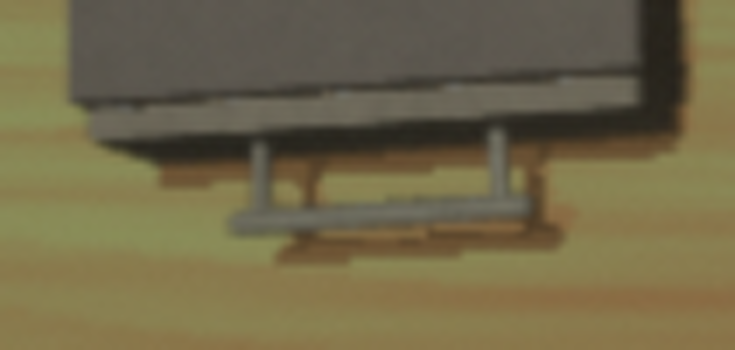

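View pics/w15.png

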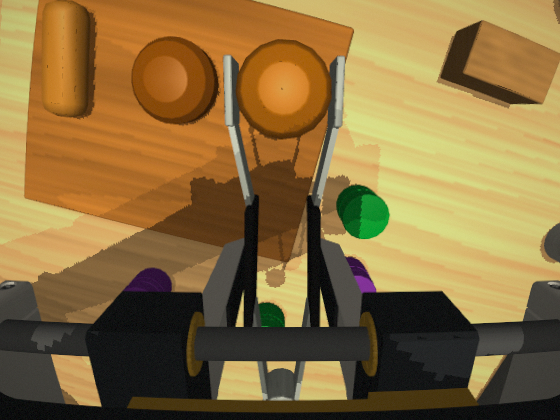

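Run:
```python
from h import *
c=cap('top')
p=onz(c,149,220.2,.067)[:2];u=np.array([.7106,.2966]);a=.076
print(p,(p-u)@[np.cos(a),np.sin(a)])
q=onz(c,95+355/7,190+88/7,.094)[:2];print((q-u)@[np.cos(a),np.sin(a)])
print(env.job_done())
```

```text
[0.557271  0.2858734] -0.1537008368769065
-0.10469908382638252
the job is handed in; nothing more can be done
None
```

The job is done and handed in at about 26 s of the 70 s allowed.

- **Jar and drawer:** I gripped the jam jar, stood it upright in the open part of the drawer and pushed the handle until the drawer met a hard stop. My last push there read about 36 N along x, roughly 45 N in all at the wrist sensor. That was fingertip contact on the handle and well under the 120 N wrist limit. It would exceed the 40 N limit only if that limit counts the fingers as well as the gripper's body.
- **Shut check:** From above, the handle measures about 154 mm in front of the unit's centre, and fully shut should be about 155 mm. That agrees within the 2 mm calibration.
- **Tongs and bun:** I gripped the tongs by their grip plates, closed the tips on the smallest bun and lifted about 16 cm clear of the board. The grip force is 28 N and the plates stand at 39.5 mm. The bun stayed steady between the tips over the last half second I watched.
- **Everything else:** The last pictures show no sign that the other breads, jars, tin or carton moved, though the arm hid part of the top view.
- **Disagreements:** The cameras differed on the bun's position by up to about 7 mm, so I centred the tips on it by the wrist picture. A half turn of the wrist put two arm joints near the ends of their ranges; all readings stayed inside.

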